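# Reset the filter bypass valve with an adjustable wrench

### The job

The adjustable wrench lies loosely round the hexagon of the water filter's bypass valve. Roll its ribbed worm wheel until the jaws just fit the hexagon, then push the wrench's handle to turn the valve clockwise until its pointer points at the small steel post. Do it all through the worm and the wrench body, without touching the valve spindle or the sliding jaw; leave the wrench lying on the hexagon and the other things where they are.

Things in the scene. Friction and masses are not known exactly. Their poses are not given: they have to be found in the camera images.
- valve: grey metal valve body, a fixed disc 164 mm in diameter and 25 mm high, flat on top, two brass hose unions sticking out of its rim (along its +x and -y, to 103 mm from the axis, below 25 mm). Origin on its axis, on the worktop; z up. It does not move.
- spindle: brass hexagon, 32 mm across flats (37 mm across corners), 19 mm tall, upright on the middle of the disc, with a dark steel pointer on top. Origin on the turning axis at the disc's top face; pointer along +x, flats face +y and -y, z up. Turns about the vertical only, with 0.15 N m of friction, and stays where left; it must turn clockwise seen from above. The robot must not touch it.
- pointer_tip (a point): tip of the spindle's pointer, 52 mm from the axis, 48 mm above the worktop (the pointer is 4 mm thick and passes above the jaws); x along the pointer.
- index_post: small fixed steel post, 8 mm thick, 24 mm tall, near the rim of the disc; origin on the valve's axis at the disc's top, +x towards the post.
- index_mark (a point): upper part of that post, 66 mm from the valve's axis; the post stands 0.4 to 0.8 rad clockwise of the pointer at the start.
- wrench: loose steel adjustable wrench, about 0.5 kg, lying flat on the disc, its mouth round the hexagon. Origin on its underside in the middle of the mouth, about on the valve's axis; +x out of the mouth, handle along -x, z up. Head 18 mm thick, x = -80 to +15 mm, y = -31 to +38 mm; fixed jaw's face at y = -16 mm, throat's face at x = -21 mm. Snug, it keeps about 0.1 rad of play.
- handle_end (a point): centre of the handle's rounded end, 180 mm from the wrench's origin along -x, 8.5 mm above the underside. The handle runs from x = -80 to -192 mm of the wrench, is 23 mm wide beyond x = -100 mm and 13 mm thick (2 to 15 mm above the underside); it overhangs the disc, with 27 mm of air between it and the worktop.
- jaw: the wrench's sliding jaw; origin on its gripping face, moving along the wrench's y. Its y in the wrench's frame plus 16 mm is the opening of the jaws: 37 to 40 mm at the start, about 32 mm when they fit the hexagon. Moves only with the worm. Not to be touched by the robot.
- worm_axle (a point): centre of the worm wheel, fixed in the wrench, at x = -48 mm, 15.5 mm above its underside. The worm is a ribbed wheel of radius 14 mm and 24 mm long, its axle along the wrench's y, standing 11.5 mm proud of the head's top.
- worm (a joint): angle of the worm (rad), growing as the jaws close, 2 mm of jaw travel per rad, 2.5 to 4 rad to the hexagon; stays where left. To close: press a fingertip lightly on its top (5 to 15 N) and sweep along the wrench's +x, from handle to mouth, in repeated strokes; this also keeps the wrench on the hexagon. The other way opens. Turning it takes about 0.03 N m.
- dosing_cup: steel dosing cup, 54 mm wide, 69 mm high, near the valve; bystander. Origin under its centre.
- jar_lid: clear jar lid, 76 mm wide, 12 mm high, beside the valve; bystander.
- tasting_cup: white tasting cup, 68 mm wide, 62 mm high; bystander.
- tamper: tamper with a wooden handle, 58 mm wide, 86 mm high; bystander.
- order_pad: white order pad, 110 x 75 x 12 mm; bystander.
- milk_jug: blue milk jug, 103 mm over its handle, 85 mm high; bystander.
- spray_bottle: spray bottle, 272 mm high, left of the valve; bystander.
Not all that is in view belongs to the job. There is more than one size of the wrench; the one meant has the size given above.

How it is judged:
By the outcome, as a careful person would: the job done as asked, in the order asked, and still so for the second after the job is handed in, with the robot touching nothing.
It also fails if it takes over 64 s, if anything falls off the work surface, if the arm or the gripper's body presses on something with over 40 N, if the wrist force passes 120 N, or if a joint passes its speed limit or range.

### The arm

A 7-joint arm with a two-finger parallel gripper is mounted at the origin on a cart in front of the work surface, level with it; the furniture and walls round the work are solid. World frame = base frame: x ahead of the robot, y to its left, z up, the work surface at z = 0. Lengths are in m, angles in degrees, forces in N, time in s.
With the tool pointing down it reaches from about 0.425 to 0.875 m from the base axis. Payload 4.7 kg.
Tool frame: the origin (TCP) lies between the finger pads; the fingertips stand 11 mm ahead of it and the grasp point (between the pads) lies 8 mm behind it (env.tcp_to_tips is the distance from the TCP to the fingertips, in m); z points along the fingers, y is the line along which they close (so a half turn about z gives the same grasp; the last joint's range is limited). The gripper opens to 87 mm and grips with 3 to 60 N. Pads are 19 mm wide; open, the fingers measure 117 mm over their backs; the gripper's body (75 mm by 190 mm) begins 51 mm behind the grasp point.
Start: joints at [-71.671, 18.392, -4.016, 83.108, 1.295, 78.541, -3.26], TCP at [0.196, 0.62, 0.234] pointing down, gripper open.
Joint ranges: [-163.93, 163.93], [-17.29, 119.83], [-79.2, 71.16], [3.27, 140.29], [-89.18, 269.18], [5.43, 117.66], [-154.24, 154.24]. Speed limits (degrees/s): [147.25, 147.25, 180, 180, 180, 180, 180].

### API

Orientations are given as [roll, pitch, yaw] about the fixed x, y, z axes, in that order (R = Rz(yaw) Ry(pitch) Rx(roll)).
In Python, from cell import env, viewer gives the robot as it stands.
- The arm moves only by the tool step_arm, never from a script. Its arguments are lists of equal length, an entry for each row: "delta_pos": the shift along the tool's x, y, z in units of 0.2 m (1.0 is 0.2 m), a list of three; "rot": the turn, a rotation vector about the tool's x, y, z in units of 1.5 rad (1.0 is 1.5 rad), a list of three; "gripper": the gripper command: -1 is shut, 1 is fully open, values between are in proportion. A call has 1 to 20 rows; each row is the pose to reach, as a shift and turn from the pose commanded when the call began, along the tool's axes at that moment; what a row does not reach only later rows make up. A row lasts 1/8 s, in which the tool goes at most 62.5 mm and 10.7 degrees, less where a joint would pass 70% of its speed; a pose out of reach is approached as far as the arm can. A call with a number of a shift or a turn outside -1 to 1 is refused whole. A call with a gripper value outside its range is refused whole. The fingers move at their own pace and stop on an object; "squeeze" is the grip in N (left out, the last holds). Time passes only in rows, so rows that repeat a pose let the fingers close. It gives the time, the measured TCP pose, the force, the opening and the grip force at its end, in the units of the state.
- env.get_obs(): the state, without advancing time (a new reading comes with each control period).
- viewer.read_camera(name): name is "scene" or "top"; returns a dict with "img" (420x560x3 uint8, red, green, blue), "fx", "fy", "cx", "cy" (pixels), "pose" (4x4, takes a point from camera to world coordinates). Camera axes: x right, y down, z forward; pixel columns grow to the right and rows downward; lengths in m; the calibration is good to about 2 mm. A picture is of the moment at which its call begins. There is no depth.
- env.sign_off(): hands the job in; it is judged then, once.
The state is a dict: "time_s": time; "qpos": joint angles; "joint_velocities": joint speeds; "effort": joint torques, N m; "tool_pos": TCP position; "tool_rot": TCP orientation; "force": force on the tool from outside, world axes, zero at the start; "wrist_torque": the same for the moment, N m; "grip_width": finger opening in m; "grasp_force": force on a finger pad.
Only numpy, scipy, OpenCV 4.12 (cv2) and the standard library are available. Lean on these libraries where they do the work, as an engineer would, in place of code of your own. Each camera call takes 0.05 s, during which the arm holds its last target. There are 200 camera calls.

## Working session

There is one attempt and no reset: what is moved stays moved. The work goes in short steps, Python scripts to look and compute and a tool call to move; the robot and the scene stay as the last step left them, time stands still between calls to the robot, and variables do not carry over. Pictures are saved under pics/ and viewed, at most 10 in all, crops included, and the job is handed in when it is done.

Besides the shell and the picture viewer there is one more tool, called after "Call:" as name(argument=value, ...), one argument or row to a line, values as JSON. step_arm: Moves the arm, as the interface text tells. Shifts and turns lie within -1 to 1; 1 stands for 0.2 m of shift or 1.5 rad of turn. Its arguments: {"type":"object","properties":{"delta_pos":{"type":"array"},"rot":{"type":"array"},"gripper":{"type":"array"},"squeeze":{"type":"number"}},"required":["delta_pos","rot","gripper"]}

```bash
mkdir -p pics; ls
python3 - <<'E'
from cell import env, viewer
import cv2, numpy as np
o=env.get_obs(); print({k:np.round(v,3) for k,v in o.items()})
for n in ("scene","top"):
    c=viewer.read_camera(n); cv2.imwrite(f"pics/{n}0.png",c["img"][:,:,::-1]); print(n,c["fx"],c["fy"],c["cx"],c["cy"],np.round(c["pose"],3).tolist())
E
```

```text
pics
{'time_s': np.float64(0.0), 'qpos': array([-71.672,  18.44 ,  -4.015,  83.175,   1.297,  78.539,  -3.261]), 'joint_velocities': array([-0.067,  0.055,  0.009, -0.117, -0.037, -0.096,  0.046]), 'effort': array([-0.0000e+00, -4.9128e+01, -4.0400e-01, -3.1252e+01, -6.4000e-02,
        4.4000e-02,  0.0000e+00]), 'tool_pos': array([0.196, 0.619, 0.232]), 'tool_rot': array([-1.79891e+02,  7.00000e-03,  1.62482e+02]), 'force': array([0.254, 0.029, 0.248]), 'wrist_torque': array([ 0.056, -0.075,  0.003]), 'grasp_force': np.float64(0.0), 'grip_width': np.float64(0.087)}
scene 510.44517408366335 510.44517408366335 280.07631913577194 211.15746079866656 [[0.833, -0.26, 0.489, -0.21], [-0.554, -0.389, 0.736, -1.133], [-0.002, -0.884, -0.468, 0.752], [0.0, 0.0, 0.0, 1.0]]
top 384.66487656264525 384.66487656264525 279.8771665677965 213.78620646319635 [[-0.028, -0.996, 0.083, 0.381], [-1.0, 0.029, 0.002, -0.063], [-0.005, -0.083, -0.997, 1.383], [0.0, 0.0, 0.0, 1.0]]
```

View pics/top0.png

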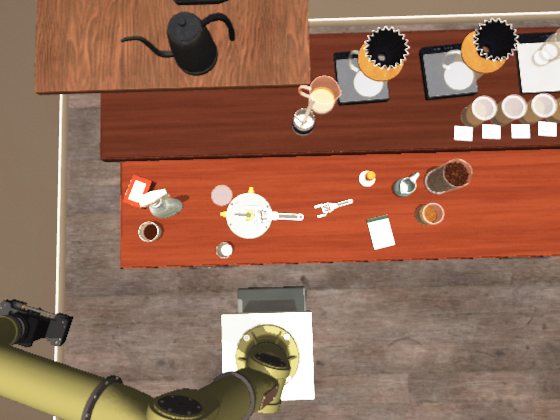

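View pics/scene0.png

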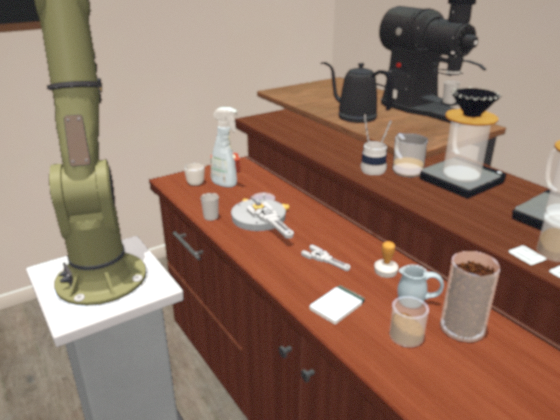

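Two wrenches are in the top view: one on the valve disc (head about 255,216, handle to 302,216), and one loose on the worktop (about 333,207). The one round the hexagon fits the description. The dosing cup is at (224,251) and the jar lid at (221,195). I'll confirm with enlarged crops.

Run:
```python
import cv2,numpy as np
a=cv2.imread("pics/top0.png")[170:265,200:360]; b=cv2.imread("pics/scene0.png")[180:280,195:355]
a=cv2.resize(a,None,fx=5,fy=5,interpolation=cv2.INTER_CUBIC)
b=cv2.resize(b,None,fx=5,fy=5,interpolation=cv2.INTER_CUBIC)
cv2.imwrite("pics/ct.png",a);cv2.imwrite("pics/cs.png",b)
```

```text
(no output)
```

View pics/ct.png

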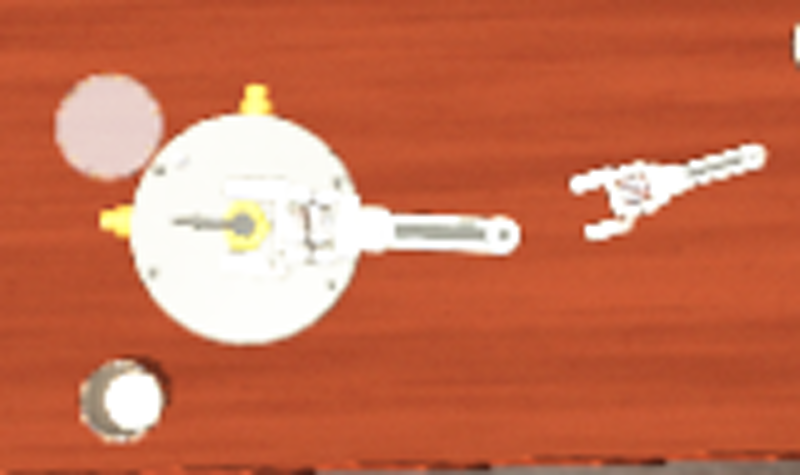

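View pics/cs.png

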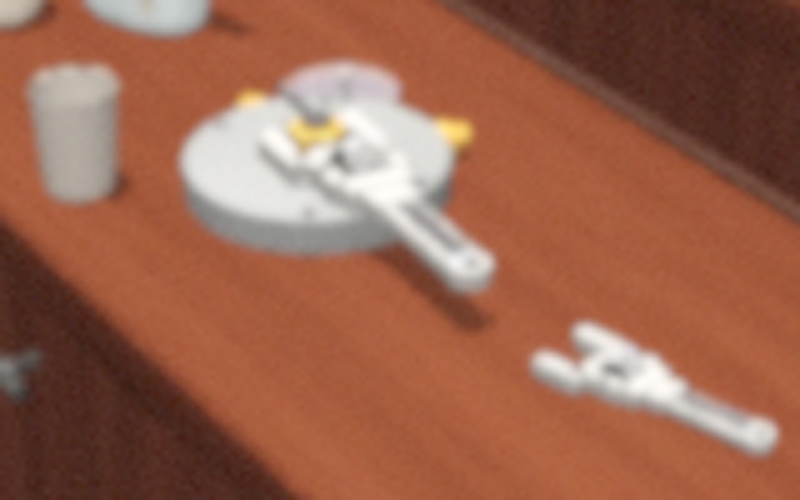

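The crops confirm it: the wrench on the disc has its handle end about 50 px (roughly 175 mm) from the hexagon, so it is the right size. The loose one is only about 35 px long. The pointer points image-left (world +y), and clockwise is towards image-up (+x). Next I'll measure the disc, handle, pointer and post.

```bash
cat > h.py <<'E'
import cv2,numpy as np
from cell import env,viewer
def ray(c,uv,z):
    P=np.asarray(c["pose"]); d=P[:3,:3]@np.array([(uv[0]-c["cx"])/c["fx"],(uv[1]-c["cy"])/c["fy"],1]); o=P[:3,3]
    return o+d*(z-o[2])/d[2]
def proj(c,p):
    P=np.asarray(c["pose"]); q=P[:3,:3].T@(np.asarray(p)-P[:3,3]); return np.array([c["fx"]*q[0]/q[2]+c["cx"],c["fy"]*q[1]/q[2]+c["cy"]])
E
python3 - <<'E'
from h import *
c=viewer.read_camera("top"); im=c["img"].astype(int)
notred=((im[...,0]-im[...,2])<60)&(im[...,0]>110)
m=np.uint8(notred)*255
m[:, :195]=0;m[:185]=0;m[245:]=0;m[:,310:]=0
n,l,s,ce=cv2.connectedComponentsWithStats(m); k=1+np.argmax(s[1:,4]); print(s[k],ce[k])
pts=np.argwhere(l==k)[:,::-1]
pw=np.array([ray(c,p,0.025)[:2] for p in pts])
# disc outline: circle by opening out handle
mo=cv2.morphologyEx(np.uint8(l==k),cv2.MORPH_OPEN,cv2.getStructuringElement(cv2.MORPH_ELLIPSE,(21,21)))
ct=max(cv2.findContours(mo,0,1)[0],key=cv2.contourArea); (x,y),r=cv2.minEnclosingCircle(ct); mm=cv2.moments(mo)
cc=(mm['m10']/mm['m00'],mm['m01']/mm['m00']); print("disc px",x,y,r,cc,np.sqrt(mm['m00']/np.pi)); V=ray(c,cc,0.025); print("valve",V)
# handle: columns beyond the disc
h=[p for p in pts if p[0]>cc[0]+27]; h=np.array(h); print(h[:,0].max())
hw=np.array([ray(c,p,0.040)[:2] for p in h]); 
cols=sorted(set(h[:,0])); mid=np.array([ray(c,(u,h[h[:,0]==u,1].mean()),.04)[:2] for u in cols]); print(np.round(mid[::3],4).tolist()); 
f=np.polyfit(mid[:-3,1],mid[:-3,0],1); print("handle slope deg",np.degrees(np.arctan(f[0])),"x at valve y",np.polyval(f,V[1]),'end y',mid[-1])
for n in ("dosing",): print(ray(c,(224,253),0.0))
# enlarged, contrast stretched
S=viewer.read_camera("scene")
def crop(c,x0,x1,y0,y1,f,lo,hi,name):
    a=c["img"][y0:y1,x0:x1,::-1].astype(float); a=np.clip((a-lo)/(hi-lo),0,1)*255
    return cv2.resize(a.astype(np.uint8),None,fx=f,fy=f,interpolation=cv2.INTER_CUBIC)
A=crop(c,214,264,189,239,8,150,255,"");B=crop(S,228,294,186,236,6,40,255,"")
H=np.zeros((400,800,3),np.uint8); H[:,:400]=A; H[:300,400:796]=B
cv2.imwrite("pics/cc.png",H); print(proj(S,V),proj(c,V))
E
```

```text
[ 226  193   78   46 1840] [253.47445652 215.38043478]Traceback (most recent call last):
  File "<stdin>", line 11, in <module>
ValueError: max() iterable argument is empty
```

```bash
cat > m.py <<'E'
from h import *
c=viewer.read_camera("top"); im=c["img"].astype(int)
m=np.uint8(((im[...,0]-im[...,2])<60)&(im[...,0]>110))*255
m[:, :195]=0;m[:185]=0;m[245:]=0;m[:,310:]=0
ct=max(cv2.findContours(m,0,1)[0],key=cv2.contourArea); F=np.zeros_like(m); cv2.drawContours(F,[ct],-1,1,-1)
mo=cv2.morphologyEx(F,cv2.MORPH_OPEN,cv2.getStructuringElement(cv2.MORPH_ELLIPSE,(21,21)))
mm=cv2.moments(mo,True); cc=(mm['m10']/mm['m00'],mm['m01']/mm['m00']); V=ray(c,cc,0.022); print("disc px",cc,np.sqrt(mm['m00']/np.pi),"valve",V)
h=np.argwhere(F>0)[:,::-1]; h=h[h[:,0]>cc[0]+28]
cols=sorted(set(h[:,0])); mid=np.array([ray(c,(u,h[h[:,0]==u,1].mean()),.04)[:2] for u in cols]); print(np.round(mid[::4],4).tolist())
f=np.polyfit(mid[:-3,1],mid[:-3,0],1); print("handle slope deg",np.degrees(np.arctan(f[0])),"x at valve y",np.polyval(f,V[1]),'end',mid[-1])
S=viewer.read_camera("scene")
def crop(c,x0,x1,y0,y1,f,lo,hi):
    a=np.clip((c["img"][y0:y1,x0:x1,::-1].astype(float)-lo)/(hi-lo),0,1)*255
    return cv2.resize(a.astype(np.uint8),None,fx=f,fy=f,interpolation=cv2.INTER_CUBIC)
H=np.zeros((400,800,3),np.uint8); H[:,:400]=crop(c,214,264,189,239,8,150,255); H[:300,400:796]=crop(S,228,294,186,236,6,40,255)
print("scene proj",proj(S,V))
E
cat > /tmp/a.py <<'E'
from m import *
cv2.imwrite("pics/cc.png",H); print("cup",ray(c,(224,253),0))
E
PYTHONPATH=. python3 /tmp/a.py
```

```text
Traceback (most recent call last):
  File "m.py", line 1, in <module>
    from h import *
  File "h.py", line 1, in <module>
    import cv2,numpy as np
ModuleNotFoundError: No module named 'cv2'
```

```bash
python3 - < /tmp/a.py
```

```text
disc px (248.8765727980827, 215.29239065308568) 23.049060719273285 valve [0.49325603 0.05000814 0.022     ]
[[0.4882, -0.05], [0.4861, -0.064], [0.4856, -0.078], [0.4852, -0.092], [0.4848, -0.106], [0.4809, -0.1199], [0.4805, -0.1339]]
handle slope deg 4.0180083402642595 x at valve y 0.4945606954312767 end [ 0.48208192 -0.14091331]
scene proj [257.89727826 211.99384421]
cup [0.3622006  0.14385104 0.        ]
```

View pics/cc.png

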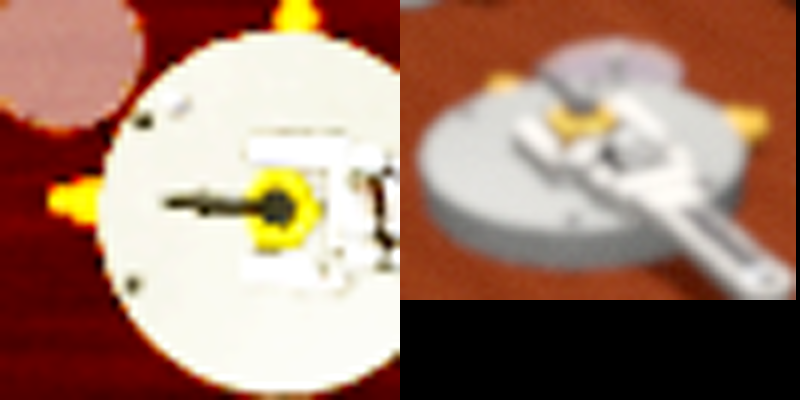

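The post is the pale blob at crop (178,104), about px (236,202), with the hub at crop (275,207) and the pointer tip at (168,202). That puts it about 44° clockwise of the pointer. The wrench's +x is about 4° clockwise of world +y, and its origin is about (0.4937, 0.050).

Now I'll move above the worm with the gripper shut and tool y along the wrench.

Call:
step_arm(
  delta_pos=[
    [-0.78,-0.83,0],
    [-0.78,-0.83,0],
    [-0.78,-0.83,0],
    [-0.78,-0.83,0],
    [-0.78,-0.83,0],
  ],
  rot=[
    [0,0,0],
    [0,0,0],
    [0,0,0],
    [0,0,0],
    [0,0,0],
  ],
  gripper=[-1,-1,-1,-1,-1],
  squeeze=20,
)

```text
time_s: 0.88
tool_pos: [0.2969, 0.4115, 0.234]
tool_rot: [180.0, 0.1, 162.1]
force: [0.2, 0.6, -0.3]
grip_width: 0.0447
grasp_force: 0.0
```

Call:
step_arm(
  delta_pos=[
    [-0.78,-0.83,0],
    [-0.78,-0.83,0],
    [-0.78,-0.83,0],
    [-0.78,-0.83,0],
    [-0.78,-0.83,0],
  ],
  rot=[
    [0,0,0],
    [0,0,0],
    [0,0,0],
    [0,0,0],
    [0,0,0],
  ],
  gripper=[-1,-1,-1,-1,-1],
)

```text
time_s: 1.5
tool_pos: [0.3946, 0.2074, 0.2339]
tool_rot: [180.0, 0.0, 162.2]
force: [-0.2, 1.3, -0.5]
grip_width: 0.0017
grasp_force: 0.0
```

Call:
step_arm(
  delta_pos=[
    [-0.77,-0.83,0.5],
    [-0.77,-0.83,0.5],
    [-0.77,-0.83,0.5],
    [-0.77,-0.83,0.5],
    [-0.77,-0.83,0.5],
    [-0.77,-0.83,0.5],
    [-0.77,-0.83,0.5],
  ],
  rot=[
    [0,0,-0.157],
    [0,0,-0.157],
    [0,0,-0.157],
    [0,0,-0.157],
    [0,0,-0.157],
    [0,0,-0.157],
    [0,0,-0.157],
  ],
  gripper=[-1,-1,-1,-1,-1,-1,-1],
)

```text
time_s: 2.38
tool_pos: [0.4904, 0.0073, 0.134]
tool_rot: [179.9, 0.0, 176.2]
force: [0.3, -0.4, 0.6]
grip_width: 0.0005
grasp_force: 0.0
```

Call:
step_arm(
  delta_pos=[
    [0,-0.08,0.15],
    [0,-0.08,0.31],
    [0,-0.08,0.31],
    [0,-0.08,0.31],
  ],
  rot=[
    [0,0,0],
    [0,0,0],
    [0,0,0],
    [0,0,0],
  ],
  gripper=[-1,-1,-1,-1],
)

```text
time_s: 2.88
tool_pos: [0.49, -0.0101, 0.0729]
tool_rot: [180.0, 0.1, 176.1]
force: [0.9, 0.3, 0.8]
grip_width: 0.0002
grasp_force: 0.0
```

Run:
```python
from h import *
S=viewer.read_camera("scene");c=viewer.read_camera("top")
H=np.zeros((480,800,3),np.uint8)
H[:,:400]=cv2.resize(c["img"][186:246,224:274,::-1],(400,480),interpolation=cv2.INTER_CUBIC)
H[:,400:]=cv2.resize(S["img"][170:242,235:295,::-1],(400,480),interpolation=cv2.INTER_CUBIC)
cv2.imwrite("pics/d.png",H)
```

```text
(no output)
```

View pics/d.png

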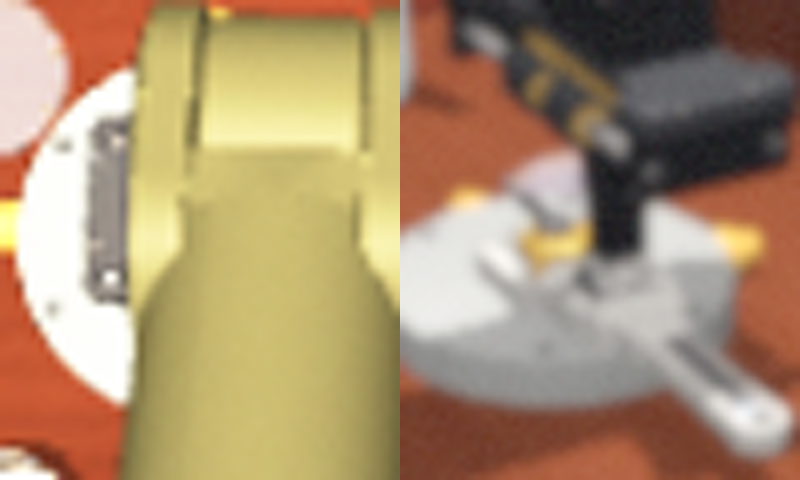

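The scene view shows the shut fingers just above the worm, lined up with the head, so I'll go down to contact.

Call:
step_arm(
  delta_pos=[
    [0,0,0.02],
    [0,0,0.03],
    [0,0,0.035],
    [0,0,0.035],
  ],
  rot=[
    [0,0,0],
    [0,0,0],
    [0,0,0],
    [0,0,0],
  ],
  gripper=[-1,-1,-1,-1],
)

```text
time_s: 3.48
tool_pos: [0.489, -0.0113, 0.0645]
tool_rot: [-180.0, -0.0, 176.0]
force: [0.2, -0.6, 0.3]
grip_width: 0.0004
grasp_force: 0.0
```

Call:
step_arm(
  delta_pos=[
    [0,0,0.005],
    [0,0,0.005],
  ],
  rot=[
    [0,0,0],
    [0,0,0],
  ],
  gripper=[-1,-1],
)

```text
time_s: 3.72
tool_pos: [0.4892, -0.0113, 0.0638]
tool_rot: [180.0, 0.0, 176.0]
force: [-1.3, 0.1, 1.8]
grip_width: 0.0001
grasp_force: 0.9
```

Call:
step_arm(
  delta_pos=[
    [0,0,0.005],
    [0,0,0.005],
  ],
  rot=[
    [0,0,0],
    [0,0,0],
  ],
  gripper=[-1,-1],
)

```text
time_s: 3.98
tool_pos: [0.4892, -0.0119, 0.0632]
tool_rot: [-180.0, 0.0, 176.0]
force: [-1.4, -0.3, 5.0]
grip_width: 0.0005
grasp_force: 3.3
```

Call:
step_arm(
  delta_pos=[
    [0,0,0.006],
    [0,0.015,0.007],
    [0,0.03,0.007],
    [0,0.045,0.007],
    [0,0.06,0.007],
  ],
  rot=[
    [0,0,0],
    [0,0,0],
    [0,0,0],
    [0,0,0],
    [0,0,0],
  ],
  gripper=[-1,-1,-1,-1,-1],
)

```text
time_s: 4.6
tool_pos: [0.4907, -0.0058, 0.0636]
tool_rot: [-179.6, 0.1, 175.8]
force: [-8.0, -12.9, 27.2]
grip_width: 0.0007
grasp_force: 15.3
```

Call:
step_arm(
  delta_pos=[
    [0,0.015,0],
    [0,0.03,0],
    [0,0.045,0],
    [0,0.06,0],
  ],
  rot=[
    [0,0,0],
    [0,0,0],
    [0,0,0],
    [0,0,0],
  ],
  gripper=[-1,-1,-1,-1],
)

```text
time_s: 5.1
tool_pos: [0.4927, 0.0123, 0.0649]
tool_rot: [179.9, 0.2, 175.9]
force: [-7.6, -1.6, 26.7]
grip_width: 0.0002
grasp_force: 12.5
```

Call:
step_arm(
  delta_pos=[
    [0,0,-0.05],
    [0,-0.05,-0.06],
    [0,-0.105,-0.05],
    [0,-0.105,-0.025],
    [0,-0.105,-0.012],
    [0,-0.09,-0.011],
    [0,-0.075,-0.011],
    [0,-0.06,-0.011],
    [0,-0.045,-0.011],
    [0,-0.03,-0.011],
  ],
  rot=[
    [0,0,0],
    [0,0,0],
    [0,0,0],
    [0,0,0],
    [0,0,0],
    [0,0,0],
    [0,0,0],
    [0,0,0],
    [0,0,0],
    [0,0,0],
  ],
  gripper=[-1,-1,-1,-1,-1,-1,-1,-1,-1,-1],
)

```text
time_s: 6.35
tool_pos: [0.4907, 0.0045, 0.0652]
tool_rot: [-179.9, -0.0, 175.9]
force: [-5.6, -3.6, 18.9]
grip_width: 0.0002
grasp_force: 9.6
```

Call:
step_arm(
  delta_pos=[
    [0,0.015,0],
    [0,0.03,0],
  ],
  rot=[
    [0,0,0],
    [0,0,0],
  ],
  gripper=[-1,-1],
)

```text
time_s: 6.6
tool_pos: [0.4909, 0.011, 0.0651]
tool_rot: [-179.9, -0.0, 175.9]
force: [-6.0, -2.3, 16.7]
grip_width: 0.0004
grasp_force: 8.1
```

Call:
step_arm(
  delta_pos=[
    [0,0,-0.04],
    [0,-0.05,-0.05],
    [0,-0.105,-0.04],
    [0,-0.105,-0.015],
    [0,-0.105,-0.003],
    [0,-0.09,-0.003],
    [0,-0.075,-0.003],
    [0,-0.06,-0.003],
  ],
  rot=[
    [0,0,0],
    [0,0,0],
    [0,0,0],
    [0,0,0],
    [0,0,0],
    [0,0,0],
    [0,0,0],
    [0,0,0],
  ],
  gripper=[-1,-1,-1,-1,-1,-1,-1,-1],
)

```text
time_s: 7.6
tool_pos: [0.4899, -0.0015, 0.0647]
tool_rot: [-179.9, -0.0, 175.9]
force: [-3.8, -6.8, 12.3]
grip_width: 0.0004
grasp_force: 7.1
```

Call:
step_arm(
  delta_pos=[
    [0,0.01,0],
    [0,0.02,0],
  ],
  rot=[
    [0,0,0],
    [0,0,0],
  ],
  gripper=[-1,-1],
)

```text
time_s: 7.85
tool_pos: [0.4901, 0.0022, 0.0651]
tool_rot: [-179.8, -0.0, 175.9]
force: [-6.1, -7.5, 13.6]
grip_width: 0.0004
grasp_force: 7.4
```

Call:
step_arm(
  delta_pos=[
    [0,0.01,0],
    [0,0.02,0],
  ],
  rot=[
    [0,0,0],
    [0,0,0],
  ],
  gripper=[-1,-1],
)

```text
time_s: 8.1
tool_pos: [0.4903, 0.0052, 0.0652]
tool_rot: [-179.8, -0.1, 175.9]
force: [-5.1, -10.1, 16.1]
grip_width: 0.0002
grasp_force: 7.5
```

Call:
step_arm(
  delta_pos=[
    [0,0,-0.04],
    [0,-0.04,-0.05],
    [0,-0.08,-0.04],
    [0,-0.08,-0.015],
    [0,-0.08,-0.002],
    [0,-0.07,-0.002],
    [0,-0.06,-0.002],
  ],
  rot=[
    [0,0,0],
    [0,0,0],
    [0,0,0],
    [0,0,0],
    [0,0,0],
    [0,0,0],
    [0,0,0],
  ],
  gripper=[-1,-1,-1,-1,-1,-1,-1],
)

```text
time_s: 8.98
tool_pos: [0.4896, -0.0041, 0.0643]
tool_rot: [-179.9, -0.0, 176.0]
force: [-1.6, -5.8, 4.1]
grip_width: 0.0004
grasp_force: 3.2
```

Call:
step_arm(
  delta_pos=[
    [0,0.01,0],
    [0,0.02,0],
    [0,0.03,0],
  ],
  rot=[
    [0,0,0],
    [0,0,0],
    [0,0,0],
  ],
  gripper=[-1,-1,-1],
)

```text
time_s: 9.35
tool_pos: [0.4899, -0.0008, 0.065]
tool_rot: [-179.8, -0.0, 175.9]
force: [-3.7, -9.4, 10.8]
grip_width: 0.0003
grasp_force: 5.5
```

Call:
step_arm(
  delta_pos=[
    [0,0,-0.1],
    [0,0,-0.3],
    [0,0,-0.3],
  ],
  rot=[
    [0,0,0],
    [0,0,0],
    [0,0,0],
  ],
  gripper=[-1,-1,-1],
)

```text
time_s: 9.72
tool_pos: [0.4924, 0.0039, 0.1269]
tool_rot: [179.8, 0.3, 176.0]
force: [0.4, -0.0, -0.3]
grip_width: 0.0001
grasp_force: 0.0
```

Tangential force reached about 9.4 N at 10.8 N of pressing, so the worm is blocked and the jaws are snug. I'll go to the far side of the handle, staying high, and check.

Call:
step_arm(
  delta_pos=[
    [-0.1,-0.2,0],
    [-0.165,-0.37,0],
    [-0.165,-0.37,0],
    [-0.165,-0.37,0],
  ],
  rot=[
    [0,0,0],
    [0,0,0],
    [0,0,0],
    [0,0,0],
  ],
  gripper=[-1,-1,-1,-1],
)

```text
time_s: 10.22
tool_pos: [0.5171, -0.0722, 0.1233]
tool_rot: [180.0, -0.1, 176.0]
force: [0.4, 0.3, 0.4]
grip_width: 0.0007
grasp_force: 0.0
```

Run:
```python
from h import *
S=viewer.read_camera("scene");c=viewer.read_camera("top")
H=np.zeros((480,800,3),np.uint8)
a=np.clip((c["img"][186:246,224:274,::-1].astype(float)-130)*2.04,0,255).astype(np.uint8)
H[:,:400]=cv2.resize(a,(400,480),interpolation=cv2.INTER_CUBIC)
H[:,400:]=cv2.resize(S["img"][180:240,235:285,::-1],(400,480),interpolation=cv2.INTER_CUBIC)
cv2.imwrite("pics/e.png",H)
```

```text
(no output)
```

View pics/e.png

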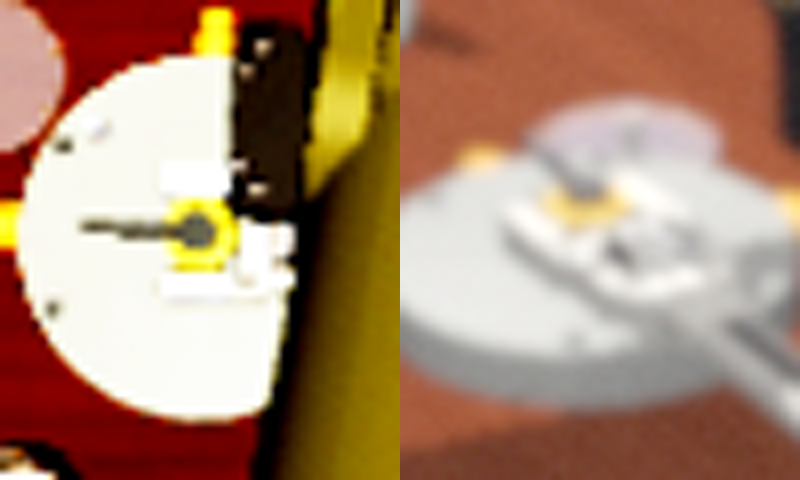

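The jaw gap spans crop rows 197 to 270, about 9.1 px or 32 mm, so it is snug with the hexagon (hub at 197,230). The pointer tip is at (85,225) and the post at (100,128), which leaves about 44° to turn. I'll lower beside the handle.

Call:
step_arm(
  delta_pos=[
    [0,0,0.2],
    [0,0,0.4],
    [0,0,0.46],
    [0,0,0.46],
  ],
  rot=[
    [0,0,0],
    [0,0,0],
    [0,0,0],
    [0,0,0],
  ],
  gripper=[-1,-1,-1,-1],
)

```text
time_s: 10.82
tool_pos: [0.5175, -0.0729, 0.0322]
tool_rot: [-180.0, -0.1, 176.0]
force: [-0.4, -0.0, -0.1]
grip_width: 0.0002
grasp_force: 0.0
```

Call:
step_arm(
  delta_pos=[
    [0.02,0,0],
    [0.04,0,0],
    [0.05,0,0],
  ],
  rot=[
    [0,0,0],
    [0,0,0],
    [0,0,0],
  ],
  gripper=[-1,-1,-1],
)

```text
time_s: 11.2
tool_pos: [0.5089, -0.073, 0.0336]
tool_rot: [180.0, 0.2, 176.0]
force: [2.0, -1.1, 1.0]
grip_width: 0.0003
grasp_force: 1.1
```

```bash
cat > arc.py <<'E'
from h import *
def arc(total,step,A=(0.4935,0.050)):
    o=env.get_obs(); y=np.radians(o["tool_rot"][2]); X=np.array([np.cos(y),np.sin(y)]);Y=np.array([np.sin(y),-np.cos(y)])
    d=np.array(A)-o["tool_pos"][:2]; a=np.array([d@X,d@Y]); P=[];R=[]
    for t in list(np.arange(step,total+1e-6,step)):
        c,s=np.cos(np.radians(t)),np.sin(np.radians(t)); p=a-np.array([[c,-s],[s,c]])@a
        P.append([round(float(p[0])/.2,3),round(float(p[1])/.2,3),0]); R.append([0,0,round(float(np.radians(t))/1.5,3)])
    print(P,R,len(P),sep="\n"); print(o["tool_pos"],o["tool_rot"][2])
E
python3 -c "
import sys;sys.path.insert(0,'.')"
python3 - <<'E'
from arc import *
arc(36,2)
E
```

```text
[[0.021, -0.004, 0], [0.043, -0.007, 0], [0.064, -0.009, 0], [0.086, -0.011, 0], [0.107, -0.012, 0], [0.129, -0.012, 0], [0.151, -0.011, 0], [0.172, -0.01, 0], [0.194, -0.007, 0], [0.215, -0.005, 0], [0.237, -0.001, 0], [0.258, 0.004, 0], [0.279, 0.009, 0], [0.3, 0.015, 0], [0.32, 0.021, 0], [0.341, 0.029, 0], [0.361, 0.037, 0], [0.38, 0.045, 0]]
[[0, 0, 0.023], [0, 0, 0.047], [0, 0, 0.07], [0, 0, 0.093], [0, 0, 0.116], [0, 0, 0.14], [0, 0, 0.163], [0, 0, 0.186], [0, 0, 0.209], [0, 0, 0.233], [0, 0, 0.256], [0, 0, 0.279], [0, 0, 0.303], [0, 0, 0.326], [0, 0, 0.349], [0, 0, 0.372], [0, 0, 0.396], [0, 0, 0.419]]
18
[ 0.5089478  -0.07303441  0.03360946] 175.95630572537917
```

Starting with the first 12° to check the forces.

Call:
step_arm(
  delta_pos=[
    [0.021,-0.004,0],
    [0.043,-0.007,0],
    [0.064,-0.009,0],
    [0.086,-0.011,0],
    [0.107,-0.012,0],
    [0.129,-0.012,0],
  ],
  rot=[
    [0,0,0.023],
    [0,0,0.047],
    [0,0,0.07],
    [0,0,0.093],
    [0,0,0.116],
    [0,0,0.14],
  ],
  gripper=[-1,-1,-1,-1,-1,-1],
)

```text
time_s: 11.95
tool_pos: [0.4816, -0.073, 0.0323]
tool_rot: [180.0, -0.0, 163.8]
force: [3.6, -0.5, 2.4]
grip_width: 0.0004
grasp_force: 2.1
```

Run:
```python
from arc import *
arc(24,2)
```

```text
[[0.021, -0.004, 0], [0.043, -0.006, 0], [0.064, -0.009, 0], [0.086, -0.01, 0], [0.107, -0.011, 0], [0.129, -0.01, 0], [0.15, -0.01, 0], [0.172, -0.008, 0], [0.193, -0.006, 0], [0.215, -0.002, 0], [0.236, 0.001, 0], [0.257, 0.006, 0]]
[[0, 0, 0.023], [0, 0, 0.047], [0, 0, 0.07], [0, 0, 0.093], [0, 0, 0.116], [0, 0, 0.14], [0, 0, 0.163], [0, 0, 0.186], [0, 0, 0.209], [0, 0, 0.233], [0, 0, 0.256], [0, 0, 0.279]]
12
[ 0.48158098 -0.07302142  0.03228149] 163.81404359127055
```

Call:
step_arm(
  delta_pos=[
    [0.021,-0.004,0],
    [0.043,-0.006,0],
    [0.064,-0.009,0],
    [0.086,-0.01,0],
    [0.107,-0.011,0],
    [0.129,-0.01,0],
    [0.15,-0.01,0],
    [0.172,-0.008,0],
    [0.193,-0.006,0],
    [0.215,-0.002,0],
  ],
  rot=[
    [0,0,0.023],
    [0,0,0.047],
    [0,0,0.07],
    [0,0,0.093],
    [0,0,0.116],
    [0,0,0.14],
    [0,0,0.163],
    [0,0,0.186],
    [0,0,0.209],
    [0,0,0.233],
  ],
  gripper=[-1,-1,-1,-1,-1,-1,-1,-1,-1,-1],
)

```text
time_s: 13.2
tool_pos: [0.4392, -0.0616, 0.0318]
tool_rot: [-179.9, -0.1, 143.8]
force: [4.5, 0.1, 0.9]
grip_width: 0.0005
grasp_force: 1.5
```

```bash
cat > ang.py <<'E'
from h import *
def ang(name,save=None):
    V=np.array([0.4935,0.050])
    c=viewer.read_camera(name); im=c["img"].astype(int)
    u,v=np.meshgrid(np.arange(560),np.arange(420))
    P=np.asarray(c["pose"]);o=P[:3,3]
    d=np.stack([(u-c["cx"])/c["fx"],(v-c["cy"])/c["fy"],np.ones_like(u,float)],-1)@P[:3,:3].T
    W=o+d*((0.049-o[2])/d[...,2])[...,None]
    r=np.hypot(W[...,0]-V[0],W[...,1]-V[1]); th=np.degrees(np.arctan2(W[...,0]-V[0],W[...,1]-V[1])) # clockwise from +y
    lum=im.sum(-1)/3
    med=np.median(lum[(r>.03)&(r<.058)&(th>-60)&(th<80)])
    k=(r>.026)&(r<.050)&(th>-30)&(th<75)&(lum<med-50)
    w=(med-lum)[k]; p=(W[k][:,:2]*w[:,None]).sum(0)/w.sum()-V
    print(name,"med",med,"pointer n",k.sum(),"angle",np.degrees(np.arctan2(p[0],p[1])),"r",np.hypot(*p))
    hub=(r<.012)&(lum<med-60)&(im[...,0]-im[...,2]<60); 
    h=W[hub][:,:2].mean(0); q=p+V-h; print(" hub",h,hub.sum(),"dir hub->ptr",np.degrees(np.arctan2(q[0],q[1])))
    return c
E
python3 - <<'E'
from ang import *
c=ang("top");S=ang("scene")
H=np.zeros((480,800,3),np.uint8)
a=np.clip((c["img"][186:246,224:274,::-1].astype(float)-170)*3,0,255).astype(np.uint8)
H[:,:400]=cv2.resize(a,(400,480),interpolation=cv2.INTER_CUBIC)
H[:,400:]=cv2.resize(S["img"][180:240,235:285,::-1],(400,480),interpolation=cv2.INTER_CUBIC)
cv2.imwrite("pics/f.png",H)
for px in ((100,128),): print(ray(c,(224+px[0]/8-.5,186+px[1]/8-.5),.04))
E
```

```text
top med 251.33333333333334 pointer n 9 angle 35.51936795136554 r 0.03612988643329944
 hub [0.49421389 0.0511601 ] 17 dir hub->ptr 35.672523146267494
scene med 41.333333333333336 pointer n 0 angle nan r nan
 hub [nan nan] 0 dir hub->ptr nan
[0.54171689 0.09272917 0.04      ]ang.py:13: RuntimeWarning: invalid value encountered in divide
  w=(med-lum)[k]; p=(W[k][:,:2]*w[:,None]).sum(0)/w.sum()-V
ang.py:16: RuntimeWarning: Mean of empty slice.
  h=W[hub][:,:2].mean(0); q=p+V-h; print(" hub",h,hub.sum(),"dir hub->ptr",np.degrees(np.arctan2(q[0],q[1])))
  ret = um.true_divide(
```

View pics/f.png

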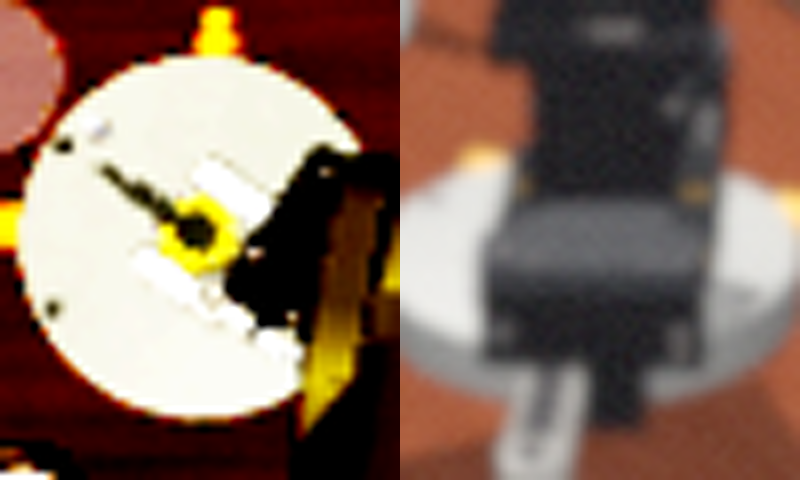

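The pointer tip is at crop (105,168), the hub at (197,230) and the post at (98,128), so about 13° is left. I'll refine the post's direction from the raw pixels.

Run:
```python
from arc import *
c=viewer.read_camera("top"); print(c["img"][198:208,230:242].min(-1))
print([np.round(ray(c,p,z)[:2],4) for p in ((235,201.5),(236.5,203)) for z in (.03,.049)])
arc(12,2)
```

```text
[[205 151  71 105 213 244 248 248 249 249 249 249]
 [186 128 109 218 245 248 248 248 248 248 249 249]
 [154 122 219 246 251 253 250 246 248 248 249 249]
 [119 211 245 248 254 255 250 233 248 248 249 248]
 [161 231 242 246 249 246 234 234 245 248 248 248]
 [192 200 191 238 246 234 231 242 248 248 249 248]
 [214 169 162 234 248 247 246 248 248 248 249 248]
 [244 233 235 245 248 248 248 248 248 248 248 248]
 [248 246 248 248 248 239 226 202 237 248 248 249]
 [248 248 248 248 247 245 215 159 186 222 243 248]]
[array([0.543 , 0.0974]), array([0.5407, 0.0952]), array([0.5375, 0.0922]), array([0.5353, 0.09  ])]
[[0.021, -0.003, 0], [0.043, -0.006, 0], [0.065, -0.008, 0], [0.086, -0.009, 0], [0.108, -0.009, 0], [0.13, -0.009, 0]]
[[0, 0, 0.023], [0, 0, 0.047], [0, 0, 0.07], [0, 0, 0.093], [0, 0, 0.116], [0, 0, 0.14]]
6
[ 0.4385883  -0.06149647  0.03159143] 143.9398258178712
```

Call:
step_arm(
  delta_pos=[
    [0.021,-0.003,0],
    [0.043,-0.006,0],
    [0.065,-0.008,0],
    [0.086,-0.009,0],
    [0.108,-0.009,0],
    [0.108,-0.009,0],
  ],
  rot=[
    [0,0,0.023],
    [0,0,0.047],
    [0,0,0.07],
    [0,0,0.093],
    [0,0,0.116],
    [0,0,0.116],
  ],
  gripper=[-1,-1,-1,-1,-1,-1],
)

```text
time_s: 14.1
tool_pos: [0.4203, -0.0505, 0.0317]
tool_rot: [-179.9, -0.1, 134.0]
force: [0.4, -0.3, -0.6]
grip_width: 0.0005
grasp_force: 0.2
```

```bash
cat > ang2.py <<'E'
from h import *
def go():
    c=viewer.read_camera("top"); im=c["img"].astype(float); lum=im.mean(-1); u,v=np.meshgrid(np.arange(560),np.arange(420))
    blue=(im[...,0]-im[...,2]); d=np.clip(235-im[...,0],0,None)   # red channel: brass stays bright, dark steel falls
    P=np.array([ray(c,(a,b),.049)[:2] for a,b in zip(u[190:245,225:270].ravel(),v[190:245,225:270].ravel())]); w=d[190:245,225:270].ravel()
    V=np.array([.494,.0506])
    for it in range(2):
        q=P-V; r=np.hypot(*q.T); s=(r<.009)&(w>0); V=(P[s]*w[s,None]).sum(0)/w[s].sum()
    q=P-np.array([.494,.0506]); r=np.hypot(*q.T); th=np.degrees(np.arctan2(q[:,0],q[:,1])); s=(r>.022)&(r<.056)&(th>15)&(th<65)&(w>30)
    p=(q[s]*w[s,None]).sum(0)/w[s].sum(); p2=np.degrees(np.arctan2(*p))
    C=np.cov(q[s].T,aweights=w[s]); e=np.linalg.eigh(C)[1][:,1]; print("hub",V,"ptr",p2,"PCA",np.degrees(np.arctan(e[0]/e[1])),s.sum(),"r",np.hypot(*p))
E
python3 - <<'E'
from ang2 import *
go()
from arc import arc
arc(3,1)
E
```

```text
hub [0.49444334 0.05115233] ptr 45.42118041335765 PCA 42.56201603820155 8 r 0.03358594560698737
[[0.011, -0.002, 0], [0.021, -0.003, 0], [0.032, -0.005, 0]]
[[0, 0, 0.012], [0, 0, 0.023], [0, 0, 0.035]]
3
[ 0.42035598 -0.05052426  0.03168849] 134.00495205351714
```

Call:
step_arm(
  delta_pos=[
    [0.012,-0.002,0],
    [0.026,-0.004,0],
    [0.026,-0.004,0],
  ],
  rot=[
    [0,0,0.013],
    [0,0,0.028],
    [0,0,0.028],
  ],
  gripper=[-1,-1,-1],
)

```text
time_s: 14.52
tool_pos: [0.4171, -0.0474, 0.0322]
tool_rot: [-180.0, -0.0, 131.5]
force: [-0.5, -0.8, -0.6]
grip_width: 0.0003
grasp_force: 0.5
```

Call:
step_arm(
  delta_pos=[
    [-0.05,0,0],
    [-0.1,0,0],
    [-0.12,0,-0.2],
    [-0.12,0,-0.5],
    [-0.12,0,-0.7],
    [-0.12,0,-0.7],
    [-0.12,0,-0.7],
  ],
  rot=[
    [0,0,0],
    [0,0,0],
    [0,0,0],
    [0,0,0],
    [0,0,0],
    [0,0,0],
    [0,0,0],
  ],
  gripper=[-1,-1,-1,-1,-1,-1,-1],
)

```text
time_s: 15.4
tool_pos: [0.4334, -0.0654, 0.1717]
tool_rot: [-180.0, -0.0, 131.5]
force: [-0.2, -0.2, 0.0]
grip_width: 0.0004
grasp_force: 0.0
```

Call:
step_arm(
  delta_pos=[
    [-0.5,-0.9,-0.1],
    [-0.5,-0.9,-0.1],
    [-0.5,-0.9,-0.1],
    [-0.5,-0.9,-0.1],
    [-0.5,-0.9,-0.1],
    [-0.5,-0.9,-0.1],
  ],
  rot=[
    [0,0,0],
    [0,0,0],
    [0,0,0],
    [0,0,0],
    [0,0,0],
    [0,0,0],
  ],
  gripper=[-1,-1,-1,-1,-1,-1],
)

```text
time_s: 16.15
tool_pos: [0.3653, -0.258, 0.1914]
tool_rot: [-179.9, -0.1, 131.6]
force: [-0.0, 1.0, -0.4]
grip_width: 0.0004
grasp_force: 0.0
```

Run:
```python
from ang2 import *
go()
S=viewer.read_camera("scene");c=viewer.read_camera("top")
H=np.zeros((480,800,3),np.uint8)
a=np.clip((c["img"][186:246,224:274,::-1].astype(float)-170)*3,0,255).astype(np.uint8)
H[:,:400]=cv2.resize(a,(400,480),interpolation=cv2.INTER_CUBIC)
H[:,400:]=cv2.resize(S["img"][180:240,230:280,::-1],(400,480),interpolation=cv2.INTER_CUBIC)
cv2.imwrite("pics/g.png",H)
```

```text
hub [0.49456709 0.05125649] ptr 49.13808756885212 PCA 49.5518277686141 13 r 0.03374762523037167
```

View pics/g.png

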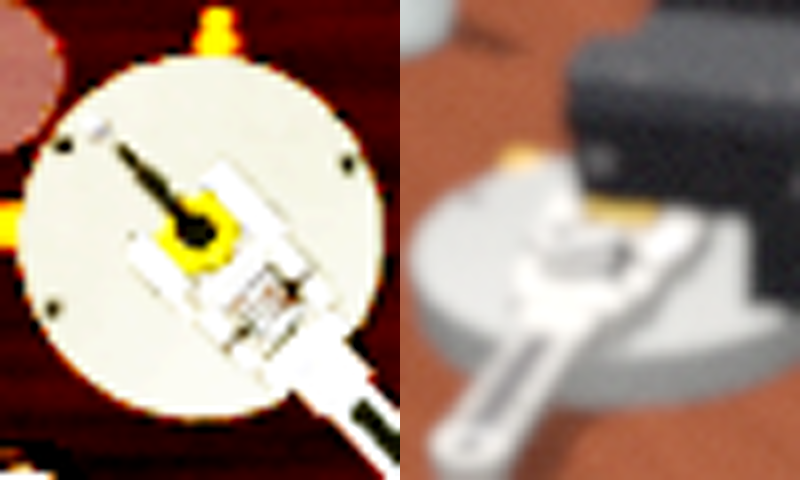

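The pointer (tip 120,148; hub 197,230) lines up with the post (97,127) to about 1°, and the wrench still lies on the hexagon. I'll clear the arm for one check from the other camera.

Call:
step_arm(
  delta_pos=[
    [-0.6,-0.9,-0.3],
    [-0.6,-0.9,-0.3],
    [-0.6,-0.9,-0.3],
    [-0.6,-0.9,-0.3],
    [-0.6,-0.9,-0.3],
    [-0.6,-0.9,-0.3],
  ],
  rot=[
    [0,0,0],
    [0,0,0],
    [0,0,0],
    [0,0,0],
    [0,0,0],
    [0,0,0],
  ],
  gripper=[-1,-1,-1,-1,-1,-1],
)

```text
time_s: 17.05
tool_pos: [0.3108, -0.4675, 0.2515]
tool_rot: [180.0, -0.1, 131.6]
force: [0.4, 0.3, -0.6]
grip_width: 0.0002
grasp_force: 0.0
```

Run:
```python
from ang2 import *
go()
S=viewer.read_camera("scene")
cv2.imwrite("pics/h.png",cv2.resize(S["img"][180:230,228:294,::-1],None,fx=12,fy=12,interpolation=cv2.INTER_CUBIC))
V=np.array([.494,.0506])
for a in (45,48,51):
    d=np.array([np.sin(np.radians(a)),np.cos(np.radians(a))])
    for r in (0,.052,.066): print(a,r,((proj(S,[*(V+r*d),.049])-[228,180]+.5)*12).round())
```

```text
hub [0.49456477 0.05130253] ptr 49.42908782143168 PCA 49.446037919073255 12 r 0.03372610207097912
45 0 [364. 294.]
45 0.052 [411. 204.]
45 0.066 [423. 181.]
48 0 [364. 294.]
48 0.052 [421. 205.]
48 0.066 [436. 182.]
51 0 [364. 294.]
51 0.052 [431. 206.]
51 0.066 [448. 184.]
```

View pics/h.png

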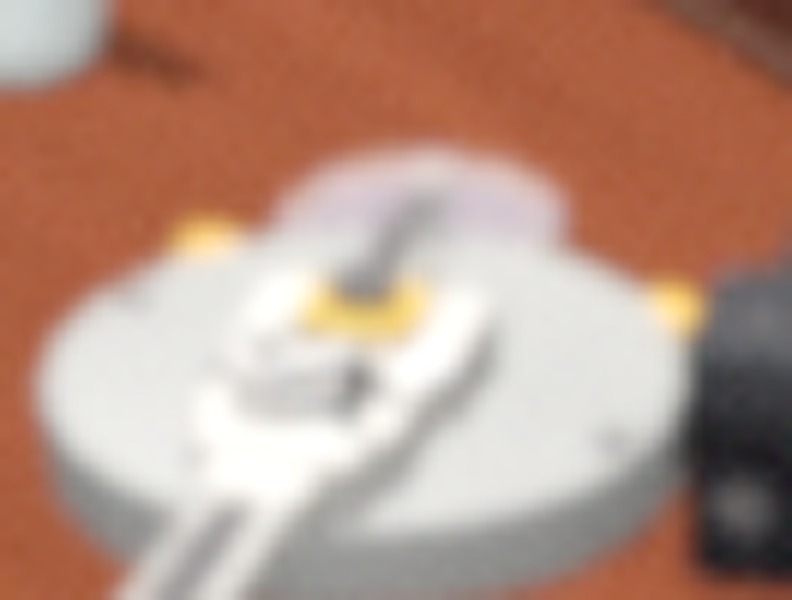

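In the scene view, the pointer runs from the hub (362,280) to about (425,205), straight towards the post near (437,190). The wrench lies on the hexagon and the robot is clear, so I'm handing in.

Run:
```python
from cell import env
print(env.sign_off())
```

```text
the job is handed in; nothing more can be done
None
```

I closed the wrench jaws snugly on the hexagon and turned the valve clockwise until its pointer aims at the steel post, to within about 1.5° by camera; the wrench still lies on the hexagon, the job is handed in at about 17 s, and pressing on the worm briefly reached 27 N instead of the advised 5–15 N.

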